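# Wipe the wood chips off the machine plate

### The arm

A 7-joint arm with a two-finger parallel gripper is mounted at the origin on the work surface. World frame = base frame: x ahead of the robot, y to its left, z up, the work surface at z = 0. Lengths are in m, angles in rad, forces in N, time in s.
With the tool pointing down it reaches from about 0.425 to 0.875 m from the base axis. Payload 4.7 kg.
Tool frame: the origin (TCP) lies at the very end of the fingers, on their centre line; the grasp point (between the pads) lies 19 mm behind it; z points along the fingers, y is the direction in which the jaws open and shut (so a half turn about z gives the same grasp; the last joint's range is limited). The gripper opens to 87 mm and grips with 3 to 60 N. Pads are 19 mm wide; open, the fingers measure 117 mm over their backs; the gripper's body (75 mm by 190 mm) begins 51 mm behind the grasp point.
Start: joints at [-1.265, 0.321, -0.07, 1.45, 0.023, 1.371, -0.057], TCP at [0.187, 0.623, 0.223] pointing down, gripper open.
Joint ranges: [-2.86, 2.86], [-0.3, 2.09], [-1.38, 1.24], [0.06, 2.45], [-1.56, 4.7], [0.09, 2.05], [-2.69, 2.69]. Speed limits (rad/s): [2.57, 2.57, 3.14, 3.14, 3.14, 3.14, 3.14].

### API

Orientations are given as a rotation vector (axis times angle).
In Python, from bench import ctrl gives the robot as it stands. The module is installed in compiled form; this text tells all that it offers.
- The arm moves only by the tool move_arm, never from a script. Its arguments are lists of equal length, an entry for each row: "dp": the shift along the tool's x, y, z in units of 30 mm (1.0 is 30 mm), a list of three; "turn": the turn about the tool's z in units of 5 degrees (1.0 is 5 degrees); "jaw": the opening, from -1 (shut) to 1 (fully open). A call has 1 to 5 rows; each row is the pose to reach, as a shift and turn from the pose commanded when the call began, along the tool's axes at that moment; what a row does not reach only later rows make up. A row lasts 1/10 s, in which the tool goes at most 50 mm and 8.59 degrees, less where a joint would pass 70% of its speed; a pose out of reach is approached as far as the arm can. A call with a gripper value outside its range is refused whole. The fingers move at their own pace and stop on an object; "grip_force" is the grip in N (left out, the last holds). Time passes only in rows, so rows that repeat a pose let the fingers close. It gives the time, the measured TCP pose, the force and the opening at its end, in the units of the state.
- ctrl.get_state(): the state, without advancing time (a new reading comes with each control period).
- ctrl.get_image(name): name is "scene" or "top"; returns the picture (480x640x3 uint8, red, green, blue); there is no depth.
- ctrl.camera_info(name): a dict with "intrinsics" (3x3 intrinsics, pixels), "extrinsics" (4x4, takes a point from world to camera coordinates). Camera axes: x right, y up, looking along -z (the intrinsics and any distortion apply to the point x, -y, -z); pixel columns grow to the right and rows downward; lengths in m; the calibration is good to about 2 mm. A picture is of the moment at which its call begins. camera_info takes no time and is no camera call.
- ctrl.close_job(): hands the job in, once; it reports no verdict.
Trained networks look in the newest picture that a camera, given by its name, has taken for a name from the list of things; names that differ only in an ending like _2 or _b are one class to them, and where a whole thing is asked for, a point or a joint stands for the part that bears it (a point fixed in the world has none). Each returns a list of dicts, best first, with "confidence" (0 to 1); they miss things now and then, are a little off and sometimes report something else, mostly with a low value. They report only what shows in the picture. A call takes as long as a camera call. They do not tell look-alikes from the thing itself.
- ctrl.look_for(camera, target): "rect" ([centre column, centre row, width, height] in pixels, round what is visible of it).
- ctrl.masks_of(camera, target): "region" (480x640 bool, what is visible of it) and "rect" ([centre column, centre row, width, height] in pixels, round what is visible of it).
The state is a dict: "time": time; "joint_positions": joint angles; "qd": joint speeds; "joint_torque": joint torques, N m; "position": TCP position; "tool_rot": TCP orientation; "ft_force": force on the tool from outside, world axes, zero at the start; "torque": the same for the moment, N m; "grip_width": opening from 0.0 (shut) to 1.0 (fully open).
Only numpy, scipy, OpenCV 4.12 (cv2) and the standard library are available. Lean on these libraries where they do the work, as an engineer would, in place of code of your own. Each camera call takes 0.05 s, during which the arm holds its last target. There are 200 camera calls.

### The job

Take the scraper block from its rest by the handle and wipe all four loose wood chips off the steel plate, over the edge nearest you, into the aluminium trough below; move the chips with the block only, never with the gripper. Then stand the scraper block back on its rest, upright and flat inside the low rim, and leave everything else on the bench where it is.

Things in the scene. Friction and masses are not known exactly. Their poses are not given: they have to be found in the camera images.
- scraper_handle (a point): Scraper block standing on its rest: pale wooden block 30 (x) x 120 (y) x 36 mm tall, steel-faced lower long sides, and on it a dark wooden handle 26 (x) x 70 (y) x 50 mm tall; 86 mm in all, about 0.24 kg, same from both sides. Point: the handle's centre, 61 mm above the block's flat underside. z up, y along the long side. Grip across the 26 mm; either long side can push.
- rest_floor (a point): The rest: fixed low plywood tray, 72 x 162 mm outside, inner floor 60 (x) x 150 (y) mm, rim 9 mm above that floor. Point: centre of the inner floor, 10 mm above the table; y along its length, z up. It stands left or right of the robot's middle, the plate on the other side.
- plate_top (a point): The machine plate: fixed, dark steel on plywood, flat top face without rims, 50 mm above the table. Point: on the top face, which runs from x = -85 mm (edge over the trough) to x = +105 mm (far edge) and y = -100 to +100 mm of it; z up. Its -x side is turned roughly towards the robot.
- trough (a point): The chip trough: fixed open aluminium tray adjoining the plate's -x edge, so that what goes over that edge falls in. Point: centre of its inner floor, 6 mm above the table, 44 mm below the plate's top; axes as the plate's. Inside 111 mm (x) by 202 mm (y); its three outer walls rise 40 mm above its floor, 4 mm lower than the plate's top.
- chip1_mid (a point): Loose hardwood chip, a rectangular block 30 x 22 mm, 16 mm thick, 11 g, lying flat on the plate; this point is its middle, 8 mm above its underside. Chips lie up to 60 mm either side of the plate's middle line and between 55 mm before and 30 mm beyond plate_top along x (their middles).
- chip2_mid (a point): Loose hardwood chip, a round slice, 28 mm across, 16 mm thick, 11 g, lying flat on the plate; this point is its middle, 8 mm above its underside. Chips lie up to 60 mm either side of the plate's middle line and between 55 mm before and 30 mm beyond plate_top along x (their middles).
- chip3_mid (a point): Loose hardwood chip, a L-shaped piece, 30 x 25 mm, 16 mm thick, 11 g, lying flat on the plate; this point is its middle, 8 mm above its underside. Chips lie up to 60 mm either side of the plate's middle line and between 55 mm before and 30 mm beyond plate_top along x (their middles).
- chip4_mid (a point): Loose hardwood chip, a narrow slat 34 x 16 mm, 16 mm thick, 11 g, lying flat on the plate; this point is its middle, 8 mm above its underside. Chips lie up to 60 mm either side of the plate's middle line and between 55 mm before and 30 mm beyond plate_top along x (their middles).
- sanding_block: Bystander, to be left alone: cork sanding block lying flat, 45 x 95 x 30 mm, in front of the rest (robot's side); origin at the centre of its underside.
- tin: Bystander, to be left alone: closed round can, 70 mm across, 55 mm tall, behind the rest; origin at the centre of its underside.
- foot: Bystander, to be left alone: small turned wooden furniture foot standing upright, 44 mm across, 48 mm tall, behind the plate; origin at the centre of its underside.
- tape_measure: Bystander, to be left alone: grey tape-measure case, 60 x 35 x 50 mm tall, behind the plate; origin at the centre of its underside.
- glue: Bystander, to be left alone: closed bottle, 60 mm across, 170 mm tall, at the left side of the table; origin at the centre of its underside.
- mallet: Bystander, to be left alone: hammer lying flat at the right side of the table.
- mug: Bystander, to be left alone: white mug, 80 mm across, 90 mm tall, at the right side of the table; origin at the centre of its underside.
Mind the look-alikes: they are no part of the job. Leave any green or red look-alike of the part that bears scraper_handle alone.

How it is judged:
On the way, in this order (a step that is already met when the one before it is completed fails the run):
1. the scraper block is lifted off its rest (its base over 20 mm above the rest's floor) (z of scraper_handle in the frame of rest_floor above 0.081 m), for 0.1 s.
2. all four chips lie in the trough (x of chip1_mid in the frame of trough between -0.056 and 0.056 m and y of chip1_mid in the frame of trough between -0.101 and 0.101 m and z of chip1_mid in the frame of trough between 0 and 0.038 m and x of chip2_mid in the frame of trough between -0.056 and 0.056 m and y of chip2_mid in the frame of trough between -0.101 and 0.101 m and z of chip2_mid in the frame of trough between 0 and 0.038 m and x of chip3_mid in the frame of trough between -0.056 and 0.056 m and y of chip3_mid in the frame of trough between -0.101 and 0.101 m and z of chip3_mid in the frame of trough between 0 and 0.038 m and x of chip4_mid in the frame of trough between -0.056 and 0.056 m and y of chip4_mid in the frame of trough between -0.101 and 0.101 m and z of chip4_mid in the frame of trough between 0 and 0.038 m), for 0.2 s.
At the end, for the whole second after the job is handed in: All four chips in the trough (middles at most 38 mm above its floor). Scraper upright (0.1 rad), flat on the rest's floor inside the rim, handle centre within 22 mm of the rest's centre along each rest axis and 55 to 66 mm above its floor (all of step 2 and x of scraper_handle in the frame of rest_floor between -0.022 and 0.022 m and y of scraper_handle in the frame of rest_floor between -0.022 and 0.022 m and z of scraper_handle in the frame of rest_floor between 0.055 and 0.066 m and angle between scraper_handle's own z axis and vertical below 0.1 rad); the robot touches nothing.
It fails at once if the robot itself touches a chip (chips are moved with the scraper block only) (contact force between any of the fingers, the arm and chip1 above 0.3 N or contact force between any of the fingers, the arm and chip2 above 0.3 N or contact force between any of the fingers, the arm and chip3 above 0.3 N or contact force between any of the fingers, the arm and chip4 above 0.3 N).
It fails at once if a bystander is displaced by more than 30 mm (distance of any of sanding_block, tin, foot, tape_measure, glue, mallet, mug from where it was at the start of the episode above 0.03 m).
It also fails if it takes over 59 s, if anything falls off the work surface, if the arm or the gripper's body presses on something with over 40 N, if the wrist force passes 120 N, or if a joint passes its speed limit or range.

## Working session

There is one attempt and no reset: what is moved stays moved. The work goes in short steps, Python scripts to look and compute and a tool call to move; the robot and the scene stay as the last step left them, time stands still between calls to the robot, and variables do not carry over. Pictures are saved under pics/ and viewed, about 8 in all and at most 12, crops included, and the job is handed in when it is done.

Besides the shell and the picture viewer there is one more tool, called after "Request:" by a JSON object that holds its "name" and its "arguments". move_arm: Moves the arm, as the interface text tells. Its arguments: {"type":"object","properties":{"dp":{"type":"array","items":{"type":"array","items":{"type":"number"}}},"turn":{"type":"array","items":{"type":"number"}},"jaw":{"type":"array","items":{"type":"number"}},"grip_force":{"type":"number"}},"required":["dp","turn","jaw"]}

```bash
mkdir -p pics; cat > h.py <<'E'
import numpy as np, cv2
from bench import ctrl
def ray(cam,u,v):
    ci=ctrl.camera_info(cam);K=np.array(ci["intrinsics"]);E=np.array(ci["extrinsics"])
    d=np.linalg.inv(K)@np.array([u,v,1.]);d=np.array([d[0],-d[1],-d[2]])
    return -E[:3,:3].T@E[:3,3],E[:3,:3].T@d
def at(cam,u,v,z):
    o,d=ray(cam,u,v);return o+d*(z-o[2])/d[2]
def proj(cam,p):
    ci=ctrl.camera_info(cam);K=np.array(ci["intrinsics"]);E=np.array(ci["extrinsics"])
    c=E[:3,:3]@np.array(p)+E[:3,3];q=K@np.array([c[0],-c[1],-c[2]]);return q[:2]/q[2]
def save(cam,f):
    im=np.array(ctrl.get_image(cam));cv2.imwrite("pics/"+f,im[:,:,::-1]);return im
E
python3 - <<'E'
from h import *
for c in("top","scene"):
    save(c,c+"1.png");ci=ctrl.camera_info(c);print(c,ray(c,320,240),{k:v for k,v in ci.items() if k not in("extrinsics",)})
H=dict(scraper_handle=.07,rest_floor=.01,plate_top=.05,trough=.006,chip1_mid=.058,chip2_mid=.058,chip3_mid=.058,chip4_mid=.058)
for n,z in H.items():
    for m in ctrl.masks_of("top",n)[:3]:
        r=m["rect"];
        cs,_=cv2.findContours(m["region"].astype(np.uint8),0,2);
        if not cs: continue
        (cx,cy),wh,a=cv2.minAreaRect(max(cs,key=cv2.contourArea))
        print(n,round(m["confidence"],2),np.round(r),np.round([cx,cy,*wh,a],1),at("top",cx,cy,z).round(4))
print(ctrl.get_state())
E
```

```text
top (array([ 0.27547328, -0.02044804,  1.33841251]), array([ 0.17438166,  0.00538151, -0.98468599])) {'intrinsics': array([[539.84704968,   0.        , 321.21427952],
       [  0.        , 539.84704968, 236.61309325],
       [  0.        ,   0.        ,   1.        ]])}
scene (array([ 0.77968992, -0.51563039,  0.92188722]), array([-0.30263719,  0.50943027, -0.80611232])) {'intrinsics': array([[460.71180038,   0.        , 330.82346678],
       [  0.        , 460.71180038, 248.90534525],
       [  0.        ,   0.        ,   1.        ]])}
scraper_handle 0.96 [202. 341.  54.  33.] [201.8 340.1  14.3  53.2  63.4] [0.2644 0.2583 0.07  ]
scraper_handle 0.88 [292. 169.  52.  30.] [292.  167.4  48.2  20.2  21. ] [0.6802 0.0558 0.07  ]
scraper_handle 0.76 [234. 224.  54.  26.] [231.7 220.5  20.1  49.2  73.3] [0.5469 0.1988 0.07  ]
rest_floor 0.57 [235. 222.  68.  42.] [235.4 222.1  30.6  66.2  76. ] [0.5555 0.1998 0.01  ]
plate_top 0.81 [403. 248. 115. 143.] [400.4 246.5 125.9  88.9  71.6] [ 0.4883 -0.2077  0.05  ]
trough 0.62 [402. 250. 125. 144.] [400.4 246.2 128.4  91.1  71.6] [ 0.4964 -0.2143  0.006 ]
chip2_mid 0.48 [383. 248.  11.  15.] [383.5 248.5  11.   11.   90. ] [ 0.4821 -0.166   0.058 ]
{'time': 0.5, 'joint_positions': array([-1.2649193 ,  0.32101479, -0.07008482,  1.45054872,  0.02261278,
        1.37079656, -0.05691919]), 'qd': array([ 1.71376740e-03,  1.32176258e-03,  5.82603758e-04, -7.17968306e-05,
        7.84644577e-04, -7.96049624e-04,  5.56591993e-04]), 'joint_torque': array([-1.79592316e-04, -4.90600419e+01, -4.02439116e-01, -3.12462616e+01,
       -6.35477412e-02,  3.44973290e-02,  6.11303153e-05]), 'position': array([0.18701301, 0.62251407, 0.22255231]), 'tool_rot': array([4.56705709e-01, 3.10815235e+00, 1.80591830e-05]), 'ft_force': array([-0.75570381, -0.56369059,  0.19858294]), 'torque': array([ 0.04461663,  0.01609505, -0.0108231 ]), 'grip_width': 1.003006370188828}
```

```bash
python3 - <<'E'
import cv2
a=cv2.imread("pics/top1.png");cv2.imwrite("pics/top1c.png",cv2.resize(a[130:360,150:480],None,fx=2.4,fy=2.4,interpolation=2))
E
```

```text
(no output)
```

View pics/top1c.png

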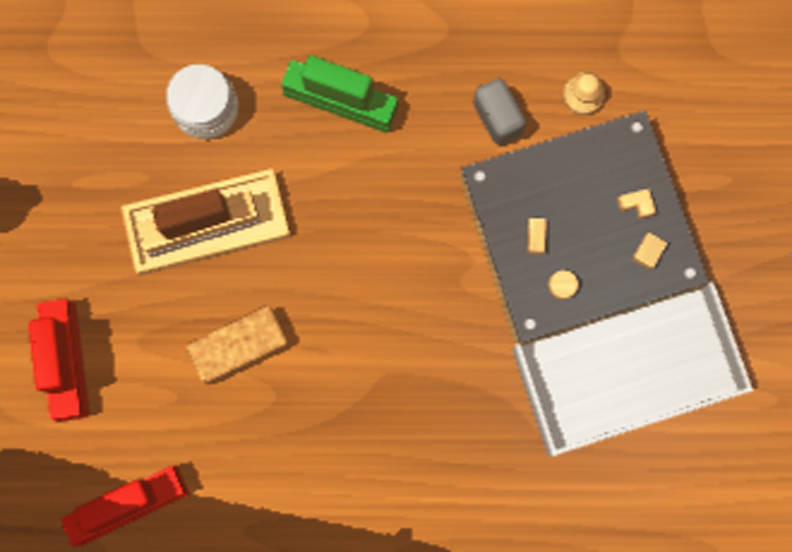

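View pics/scene1.png

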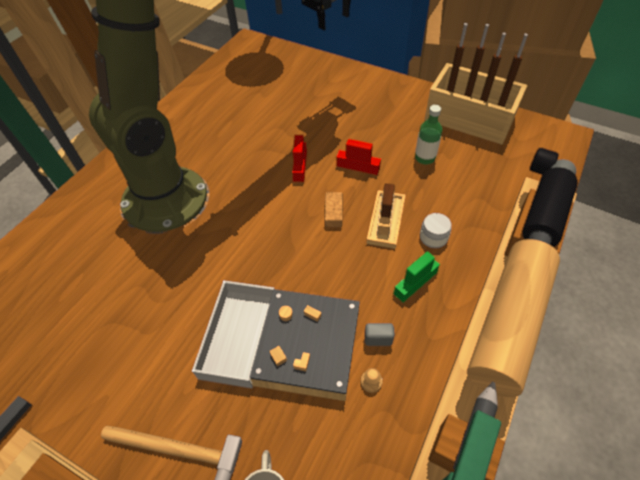

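```bash
cat > fit.py <<'E'
from h import *
from scipy.optimize import minimize
def c2p(x,y): return x/2.4+150,y/2.4+130
def quad(pts,z):
    P=np.array([at("top",*c2p(*p),z) for p in pts]);c=P.mean(0)
    return P,c
def hull(cam,x,y,yaw,boxes):
    m=np.zeros((1920,2560),np.uint8);c,s=np.cos(yaw),np.sin(yaw)
    for hx,hy,z0,z1 in boxes:
        pts=[proj(cam,[x+c*a-s*b,y+s*a+c*b,z]) for a in(-hx,hx) for b in(-hy,hy) for z in(z0,z1)]
        cv2.fillConvexPoly(m,cv2.convexHull(np.int32(np.round((np.array(pts)+.5)*4))),1)
    return cv2.resize(m.astype(np.float32),(640,480),interpolation=cv2.INTER_AREA)
E
python3 - <<'E'
from fit import *
P,c=quad([(122,206),(272,169),(291,235),(137,272)],.019);print("rest",P[:,:2].round(4).tolist(),c.round(4))
for i,j in((0,1),(3,2)):print("yaw of y axis->",np.degrees(np.arctan2(*(P[i]-P[j])[:2])), np.linalg.norm(P[i]-P[j]))
print(np.linalg.norm(P[0]-P[3]))
P,c=quad([(462,168),(647,112),(715,283),(520,343)],.05);print("plate",P[:,:2].round(4).tolist(),c.round(4))
for i,j in((0,1),(3,2)):print(np.degrees(np.arctan2(*(P[i]-P[j])[:2])), np.linalg.norm(P[i]-P[j]))
for i,j in((0,3),(1,2)):v=P[i]-P[j];print("x ax",np.degrees(np.arctan2(v[1],v[0])), np.linalg.norm(v))
for n,p in dict(slat=(537,235),rnd=(564,285),L=(637,203),rect=(651,250)).items(): print(n,at("top",*c2p(*p),.066).round(4))
for n,p in dict(tape=(500,110),foot=(586,93),greenR=(392,120)).items(): print(n,at("top",*c2p(*p),.05).round(4))
obs={}
for cam,box in(("top",(190,245,195,255)),("scene",(375,410,180,220))):
    im=cv2.imread("pics/%s1.png"%cam).astype(int);r=np.zeros((480,640),bool);r[box[2]:box[3],box[0]:box[1]]=1
    b,g,rr=im[...,0],im[...,1],im[...,2]
    m=r&(rr<130)&(rr-b>20)&(g<85); 
    n,l,st,_=cv2.connectedComponentsWithStats(m.astype(np.uint8));k=1+st[1:,4].argmax();obs[cam]=(l==k);print(cam,st[k])
def cost(p,cams=("top","scene")):
    return sum(np.abs(hull(c_,p[0],p[1],p[2],[(.013,.035,.046,.096)])-obs[c_]).sum() for c_ in cams)
for cams in(("top",),("scene",),("top","scene")):
    r=min((minimize(cost,[.555,.215,y],args=(cams,),method="Nelder-Mead",options=dict(initial_simplex=[[.545,.205,y],[.565,.205,y],[.545,.225,y],[.55,.21,y+.15]])) for y in(-.1,.1,.25,.4,-.3)),key=lambda r:r.fun)
    print(cams,r.x.round(4),np.degrees(r.x[2]).round(1),r.fun)
E
```

```text
rest [[0.5695, 0.2854], [0.6098, 0.1298], [0.5393, 0.1084], [0.4997, 0.2668]] [0.5545 0.1976 0.019 ]
yaw of y axis-> -14.51816688592235 0.1607367954993903
yaw of y axis-> -14.031769918038297 0.16325951745412115
0.07222216295452089
plate [[0.6037, -0.0682], [0.6638, -0.2592], [0.4854, -0.3225], [0.424, -0.1256]] [ 0.5442 -0.1939  0.05  ]
-17.482856231523503 0.20025344655371635
-17.32569695361163 0.2062711447859849
x ax 17.709828111373202 0.18863586676430305
x ax 19.53039227596151 0.18932105286521536
slat [ 0.5308 -0.1425  0.066 ]
rnd [ 0.4802 -0.1687  0.066 ]
L [ 0.564  -0.2435  0.066 ]
rect [ 0.5159 -0.2562  0.066 ]
tape [ 0.6654 -0.1076  0.05  ]
foot [ 0.684  -0.1967  0.05  ]
greenR [0.6543 0.0038 0.05  ]
top [216 209  29  21 198]
scene [381 184  14  35 339]Traceback (most recent call last):
  File "<stdin>", line 19, in <module>
  File "<stdin>", line 19, in <genexpr>
    res = _minimize_neldermead(fun, x0, args, callback, bounds=bounds,
                               **options)
    fsim[j] = func(sim[j])
              ~~~~^^^^^^^^
    fx = function(np.copy(x), *(wrapper_args + args))
  File "<stdin>", line 17, in cost
  File "<stdin>", line 17, in <genexpr>
  File "fit.py", line 10, in hull
    pts=[proj(cam,[x+c*a-s*b,y+s*a+c*b,z]) for a in(-hx,hx) for b in(-hy,hy) for z in(z0,z1)]
         ~~~~^^^^^^^^^^^^^^^^^^^^^^^^^^^^^
  File "h.py", line 10, in proj
    ci=ctrl.camera_info(cam);K=np.array(ci["intrinsics"]);E=np.array(ci["extrinsics"])
ValueError: time passes only in moves, steps and waits
```

```bash
sed -i 's/^from bench import ctrl/from bench import ctrl\nimport functools\n@functools.lru_cache(None)\ndef info(c): return ctrl.camera_info(c)/; s/ci=ctrl.camera_info(cam)/ci=info(cam)/' h.py
cat > hand.py <<'E'
from fit import *
def handle(suffix,z0,boxes_img,starts,cs_=("top","scene")):
    obs={}
    for cam,box in boxes_img.items():
        im=cv2.imread("pics/%s%s.png"%(cam,suffix)).astype(int);r=np.zeros((480,640),bool);r[box[2]:box[3],box[0]:box[1]]=1
        b,g,rr=im[...,0],im[...,1],im[...,2]
        m=r&(rr<140)&(rr-b>15)&(g<90)
        n,l,st,_=cv2.connectedComponentsWithStats(m.astype(np.uint8));k=1+st[1:,4].argmax();obs[cam]=(l==k);print(cam,st[k])
    def cost(p,cams): return sum(np.abs(hull(c_,p[0],p[1],p[2],[(.013,.035,z0+.036,z0+.086)])-obs[c_]).sum() for c_ in cams)
    x,y=starts
    for cams in [(c,) for c in boxes_img]+[tuple(boxes_img)]:
        r=min((minimize(cost,[x,y,a],args=(cams,),method="Nelder-Mead",options=dict(maxfev=120,initial_simplex=[[x-.01,y-.01,a],[x+.01,y-.01,a],[x-.01,y+.01,a],[x,y,a+.15]])) for a in(0,.2,.4)),key=lambda r:r.fun)
        print(cams,r.x.round(4),np.degrees(r.x[2]).round(1),round(r.fun,1))
E
python3 - <<'E'
from hand import *
handle("1",.01,dict(top=(190,245,195,255),scene=(375,410,180,220)),(.555,.215))
s=ctrl.get_state();from scipy.spatial.transform import Rotation as R
print(R.from_rotvec(s["tool_rot"]).as_matrix().round(3))
E
```

```text
top [214 209  31  21 405]
scene [381 184  14  36 352]
('top',) [0.5504 0.2034 0.229 ] 13.1 88.7
('scene',) [0.5492 0.2007 0.3197] 18.3 52.4
('top', 'scene') [0.5493 0.2026 0.3126] 17.9 152.9
[[-0.958  0.288  0.   ]
 [ 0.288  0.958  0.   ]
 [-0.     0.    -1.   ]]
```

Request:
{"name": "move_arm", "arguments": {"dp": [[-1.3, -0.83, 0], [-2.6, -1.66, 0], [-3.9, -2.5, 0], [-5.2, -3.3, 0], [-6.5, -4.15, 0]], "turn": [0, 0, 0, 0, 0], "jaw": [1, 1, 1, 1, 1], "grip_force": 35}}

```text
time: 1.0
position: [0.3391, 0.4458, 0.2229]
tool_rot: [0.456, 3.108, 0.001]
ft_force: [0.1, 1.6, 0.2]
grip_width: 1.001
```

Request:
{"name": "move_arm", "arguments": {"dp": [[-1.3, -0.83, 0], [-2.6, -1.66, 0], [-3.9, -2.5, 0], [-5.2, -3.3, 0], [-6.5, -4.15, 0]], "turn": [1.6, 3.2, 4.8, 6.4, 8], "jaw": [1, 1, 1, 1, 1]}}

```text
time: 1.5
position: [0.4899, 0.2705, 0.223]
tool_rot: [1.5, 2.76, 0.002]
ft_force: [1.3, -0.4, 0.4]
grip_width: 1.001
```

```bash
cat > go.py <<'E'
import sys
from h import *
from scipy.spatial.transform import Rotation as R
def go(x,y,z,yaw=None):
    s=ctrl.get_state();M=R.from_rotvec(s["tool_rot"]).as_matrix();p=s["position"]
    d=M.T@(np.array([x,y,z])-p)/.03
    h=np.degrees(np.arctan2(M[1,1],M[0,1]))
    t=None if yaw is None else ((h-yaw+90)%180-90)/5
    print("t",s["time"],"p",p.round(4),"head",round(h,2),"dp",d.round(2),"turn",t,"F",s["ft_force"].round(1),"w",round(s["grip_width"]*.087,4),"tilt",M[:2,2].round(3),"q",s["joint_positions"].round(2))
if __name__=="__main__": go(*map(float,sys.argv[1:]))
E
python3 go.py .5495 .2025 .15 17
```

```text
t 1.5 p [0.4899 0.2705 0.223 ] head 32.97 dp [-2.98  0.43  2.43] turn 3.194518213728867 F [ 1.3 -0.4  0.4] w 0.0871 tilt [0.001 0.001] q [-0.8   0.13  0.27  1.69 -0.04  1.33  0.05]
```

Request:
{"name": "move_arm", "arguments": {"dp": [[-1.3, 0.2, 0], [-2.6, 0.4, 0.3], [-2.98, 0.43, 1.5], [-2.98, 0.43, 2.4], [-2.98, 0.43, 2.4]], "turn": [1.6, 3.2, 3.2, 3.2, 3.2], "jaw": [1, 1, 1, 1, 1]}}

```text
time: 2.0
position: [0.5462, 0.2026, 0.1466]
tool_rot: [-1.862, -2.526, 0.011]
ft_force: [-1.6, 0.2, -0.0]
grip_width: 0.998
```

```bash
python3 go.py .5495 .2025 .058 17; python3 - <<'E'
from h import *
a=save("top","top2.png")[:,:,::-1];b=save("scene","scene2.png")[:,:,::-1]
cv2.imwrite("pics/c2.png",np.hstack([cv2.resize(a[170:290,170:290],(400,400)),cv2.resize(b[130:250,330:450],(400,400))]))
E
```

```text
t 2.0 p [0.5462 0.2026 0.1466] head 17.21 dp [-0.03  0.13  2.95] turn 0.042537679273269194 F [-1.6  0.2 -0. ] w 0.0868 tilt [-0.007 -0.003] q [-0.71  0.24  0.35  1.73 -0.09  1.2  -0.03]
```

View pics/c2.png

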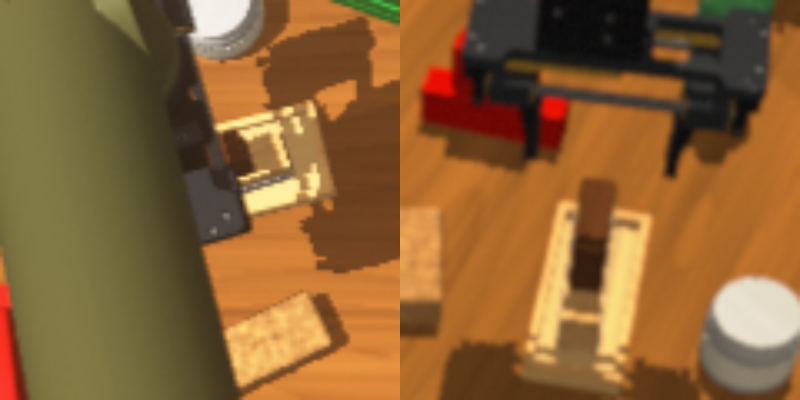

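Request:
{"name": "move_arm", "arguments": {"dp": [[0, 0.12, 0.8], [0, 0.12, 1.7], [0, 0.12, 2.5], [0, 0.12, 2.95], [0, 0.12, 2.95]], "turn": [0, 0, 0, 0, 0], "jaw": [1, 1, 1, 1, 1]}}

```text
time: 2.6
position: [0.5516, 0.2058, 0.0617]
tool_rot: [-1.861, -2.53, 0.002]
ft_force: [0.6, 0.7, 1.5]
grip_width: 0.997
```

Request:
{"name": "move_arm", "arguments": {"dp": [[0, 0, 0], [0, 0, 0], [0, 0, 0], [0, 0, 0], [0, 0, 0]], "turn": [0, 0, 0, 0, 0], "jaw": [0.2, -0.2, -0.6, -1, -1], "grip_force": 35}}

```text
time: 3.1
position: [0.5525, 0.2054, 0.0626]
tool_rot: [1.862, 2.53, 0.001]
ft_force: [-0.3, -0.5, 0.3]
grip_width: 0.629
```

```bash
python3 go.py .5495 .2025 .15 17
```

```text
t 3.1 p [0.5525 0.2054 0.0626] head 17.28 dp [-0.06 -0.12 -2.91] turn 0.05641005461900761 F [-0.3 -0.5  0.3] w 0.0547 tilt [0.001 0.   ] q [-0.69  0.33  0.34  1.8  -0.13  1.03  0.  ]
```

Request:
{"name": "move_arm", "arguments": {"dp": [[0, 0, 0.1], [0, 0, 0.1], [0, 0, 0.1], [0, 0, 0.1], [0, 0, 0.1]], "turn": [0, 0, 0, 0, 0], "jaw": [-1, -1, -1, -1, -1]}}

```text
time: 3.6
position: [0.5518, 0.2052, 0.0588]
tool_rot: [-1.862, -2.53, 0.001]
ft_force: [-0.4, -1.3, -0.8]
grip_width: 0.297
```

Request:
{"name": "move_arm", "arguments": {"dp": [[0, 0, 0], [0, 0, 0], [0, 0, 0], [0, 0, -0.5], [0, 0, -1]], "turn": [0, 0, 0, 0, 0], "jaw": [-1, -1, -1, -1, -1]}}

```text
time: 4.1
position: [0.5522, 0.2052, 0.0899]
tool_rot: [-1.863, -2.53, 0.001]
ft_force: [0.1, 0.1, -1.9]
grip_width: 0.295
```

```bash
python3 go.py .5495 .2025 .17 18
```

```text
t 4.1 p [0.5522 0.2052 0.0899] head 17.28 dp [-0.06 -0.11 -2.67] turn -0.14477289664001775 F [ 0.1  0.1 -1.9] w 0.0257 tilt [-0. -0.] q [-0.7   0.3   0.35  1.77 -0.11  1.09 -0.01]
```

Request:
{"name": "move_arm", "arguments": {"dp": [[0, 0, -1.5], [0, 0, -2.6], [-1.5, 0, -2.7], [-3, 0, -2.7], [-4.5, 0, -2.7]], "turn": [0, 0, 0, 0, 0], "jaw": [-1, -1, -1, -1, -1]}}

```text
time: 4.6
position: [0.5935, 0.0753, 0.1727]
tool_rot: [1.859, 2.529, 0.005]
ft_force: [0.4, 0.4, -3.0]
grip_width: 0.299
```

```bash
python3 go.py .577 -.133 .16 18; python3 - <<'E'
from h import *
b=save("scene","scene3.png")[:,:,::-1]
cv2.imwrite("pics/c3.png",cv2.resize(b[100:400,190:470],None,fx=2,fy=2))
E
```

```text
t 4.6 p [0.5935 0.0753 0.1727] head 17.36 dp [-6.46 -2.6   0.41] turn -0.12823688755655666 F [ 0.4  0.4 -3. ] w 0.026 tilt [0.004 0.001] q [-0.54  0.25  0.44  1.67 -0.11  1.24  0.22]
```

View pics/c3.png

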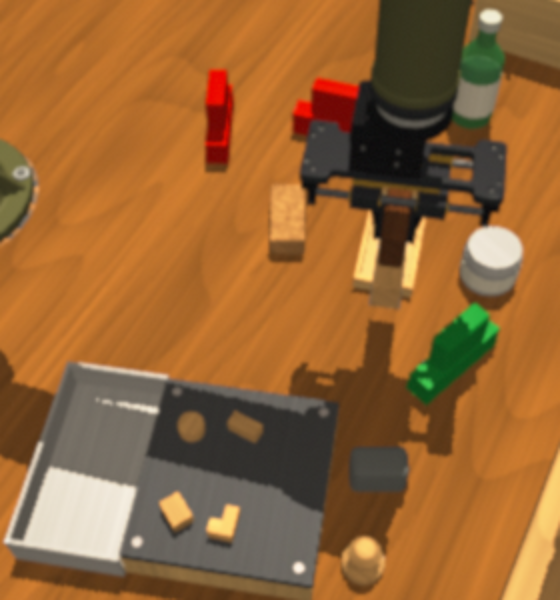

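Request:
{"name": "move_arm", "arguments": {"dp": [[-1.4, -0.5, 0], [-2.8, -1, 0], [-4.2, -1.6, 0], [-5.5, -2.2, 0.2], [-6.46, -2.6, 0.4]], "turn": [0, 0, 0, 0, 0], "jaw": [-1, -1, -1, -1, -1]}}

```text
time: 5.15
position: [0.5752, -0.1358, 0.1601]
tool_rot: [1.865, 2.524, 0.001]
ft_force: [-0.4, -0.1, -2.6]
grip_width: 0.296
```

Request:
{"name": "move_arm", "arguments": {"dp": [[0, 0, 0], [0, 0, 0], [0, 0, 0]], "turn": [-0.1, -0.1, -0.1], "jaw": [-1, -1, -1]}}

```text
time: 5.45
position: [0.5762, -0.1301, 0.159]
tool_rot: [1.849, 2.539, 0.003]
ft_force: [-0.6, 0.7, -3.1]
grip_width: 0.299
```

```bash
python3 go.py .577 -.133 .102 18; python3 - <<'E'
from h import *
b=save("scene","scene4.png")[:,:,::-1]
cv2.imwrite("pics/c4.png",cv2.resize(b[230:420,180:420],None,fx=3,fy=3))
E
```

```text
t 5.45 p [ 0.5762 -0.1301  0.159 ] head 17.88 dp [-0.1  -0.01  1.9 ] turn -0.02303504890954855 F [-0.6  0.7 -3.1] w 0.026 tilt [0.002 0.001] q [-0.29  0.25  0.55  1.71 -0.14  1.22  0.61]
```

View pics/c4.png

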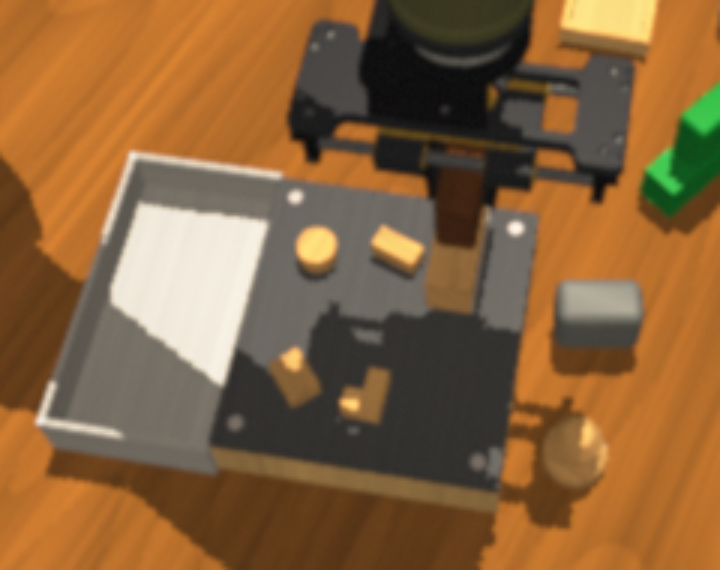

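Request:
{"name": "move_arm", "arguments": {"dp": [[0, 0, 0.7], [0, 0, 1.4], [0, 0, 1.85], [0, 0, 1.9], [0, 0, 1.9]], "turn": [0, 0, 0, 0, 0], "jaw": [-1, -1, -1, -1, -1]}}

```text
time: 6.0
position: [0.5757, -0.1313, 0.1013]
tool_rot: [-1.85, -2.539, 0.0]
ft_force: [0.9, -0.0, -2.2]
grip_width: 0.299
```

```bash
python3 go.py .439 -.178 .101 18
```

```text
t 6.0 p [ 0.5757 -0.1313  0.1013] head 17.84 dp [-0.09 -4.81  0.01] turn -0.03216654163534542 F [ 0.9 -0.  -2.2] w 0.026 tilt [-0.  0.] q [-0.28  0.31  0.54  1.77 -0.18  1.11  0.63]
```

Request:
{"name": "move_arm", "arguments": {"dp": [[0, -0.3, 0], [0, -0.65, 0], [0, -1.05, 0], [0, -1.45, 0], [0, -1.85, 0]], "turn": [0, 0, 0, 0, 0], "jaw": [-1, -1, -1, -1, -1]}}

```text
time: 6.5
position: [0.5214, -0.1493, 0.1013]
tool_rot: [1.852, 2.537, 0.001]
ft_force: [-0.2, 0.6, -2.3]
grip_width: 0.299
```

Request:
{"name": "move_arm", "arguments": {"dp": [[0, -0.4, 0], [0, -0.8, 0], [0, -1.2, 0], [0, -1.6, 0], [0, -2, 0]], "turn": [0, 0, 0, 0, 0], "jaw": [-1, -1, -1, -1, -1]}}

```text
time: 7.0
position: [0.4644, -0.1674, 0.101]
tool_rot: [-1.851, -2.538, -0.0]
ft_force: [-0.1, 0.1, -2.5]
grip_width: 0.298
```

Request:
{"name": "move_arm", "arguments": {"dp": [[0, -0.4, 0], [0, -0.8, 0], [0, -1, 0], [0, -1, 0], [0, -1, 0]], "turn": [0, 0, 0, 0, 0], "jaw": [-1, -1, -1, -1, -1]}}

```text
time: 7.5
position: [0.4373, -0.1761, 0.1012]
tool_rot: [1.851, 2.538, 0.001]
ft_force: [0.5, 0.4, -2.3]
grip_width: 0.293
```

```bash
python3 go.py .607 -.226 .16 18; python3 - <<'E'
from h import *
b=save("scene","scene5.png")[:,:,::-1]
cv2.imwrite("pics/c5.png",cv2.resize(b[230:420,180:420],None,fx=3,fy=3))
E
```

```text
t 7.5 p [ 0.4373 -0.1761  0.1012] head 17.79 dp [-3.31  4.88 -1.95] turn -0.04156467532005479 F [ 0.5  0.4 -2.3] w 0.0255 tilt [0.001 0.   ] q [-0.26  0.03  0.6   2.05 -0.02  1.07  0.66]
```

View pics/c5.png

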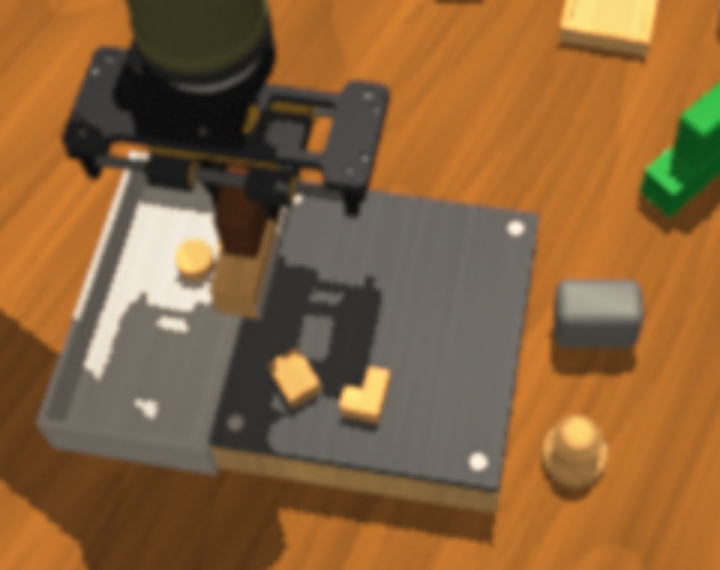

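Request:
{"name": "move_arm", "arguments": {"dp": [[0, 0, -1.2], [-0.5, 0.8, -1.95], [-1.3, 2, -1.95], [-2.1, 3.2, -1.95], [-2.9, 4.3, -1.95]], "turn": [0, 0, 0, 0, 0], "jaw": [-1, -1, -1, -1, -1]}}

```text
time: 8.05
position: [0.5891, -0.2188, 0.1594]
tool_rot: [1.848, 2.54, 0.001]
ft_force: [0.6, -0.9, -1.5]
grip_width: 0.295
```

Request:
{"name": "move_arm", "arguments": {"dp": [[-0.4, 0.58, 0], [-0.4, 0.58, 0], [-0.4, 0.58, 0], [-0.4, 0.58, 0]], "turn": [0, 0, 0, 0], "jaw": [-1, -1, -1, -1]}}

```text
time: 8.45
position: [0.6058, -0.2255, 0.1592]
tool_rot: [-1.851, -2.537, 0.0]
ft_force: [-0.1, 0.1, -2.2]
grip_width: 0.293
```

```bash
python3 go.py .607 -.226 .101 18; python3 - <<'E'
from h import *
b=save("scene","scene6.png")[:,:,::-1]
cv2.imwrite("pics/c6.png",cv2.resize(b[230:420,180:420],None,fx=3,fy=3))
E
```

```text
t 8.45 p [ 0.6058 -0.2255  0.1592] head 17.79 dp [-0.03  0.04  1.94] turn -0.04286466387873702 F [-0.1  0.1 -2.2] w 0.0255 tilt [-0.001  0.001] q [-0.16  0.39  0.62  1.56 -0.23  1.26  0.8 ]
```

View pics/c6.png

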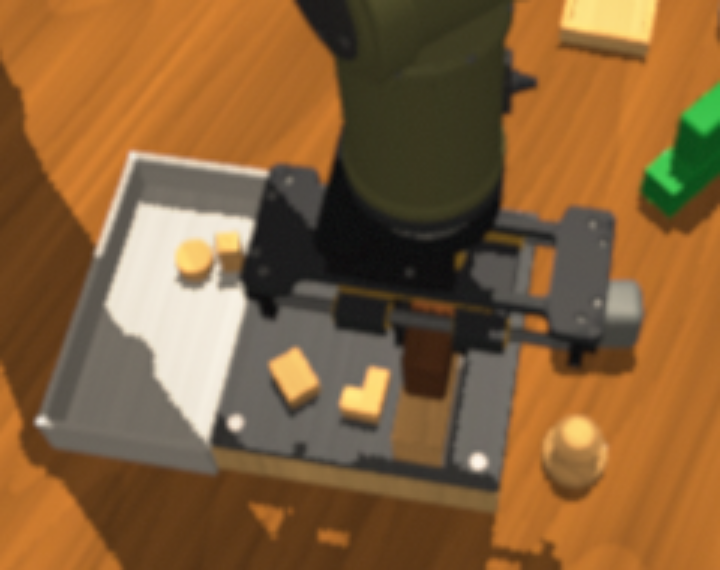

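Slat and round chip are in the trough (crop ≈ (230,250) and (195,258)); the scraper is behind the L piece. Second stroke.

Request:
{"name": "move_arm", "arguments": {"dp": [[0, 0, 0.7], [0, 0, 1.4], [0, 0, 1.85], [0, 0, 1.93], [0, 0, 1.93]], "turn": [0, 0, 0, 0, 0], "jaw": [-1, -1, -1, -1, -1]}}

```text
time: 9.0
position: [0.6063, -0.2257, 0.1018]
tool_rot: [-1.851, -2.538, -0.0]
ft_force: [-0.3, 0.1, -3.0]
grip_width: 0.296
```

Request:
{"name": "move_arm", "arguments": {"dp": [[0, -0.3, 0], [0, -0.65, 0], [0, -1.05, 0], [0, -1.45, 0], [0, -1.85, 0]], "turn": [0, 0, 0, 0, 0], "jaw": [-1, -1, -1, -1, -1]}}

```text
time: 9.5
position: [0.5524, -0.2435, 0.102]
tool_rot: [1.852, 2.537, 0.001]
ft_force: [0.7, -0.6, -2.5]
grip_width: 0.297
```

Request:
{"name": "move_arm", "arguments": {"dp": [[0, -0.4, 0], [0, -0.8, 0], [0, -1.2, 0], [0, -1.6, 0], [0, -2, 0]], "turn": [0, 0, 0, 0, 0], "jaw": [-1, -1, -1, -1, -1]}}

```text
time: 10.0
position: [0.4955, -0.2614, 0.1016]
tool_rot: [-1.851, -2.538, -0.0]
ft_force: [0.2, 0.2, -2.7]
grip_width: 0.294
```

Request:
{"name": "move_arm", "arguments": {"dp": [[0, -0.4, 0], [0, -0.8, 0], [0, -1.05, 0], [0, -1.05, 0], [0, -1.05, 0]], "turn": [0, 0, 0, 0, 0], "jaw": [-1, -1, -1, -1, -1]}}

```text
time: 10.5
position: [0.4669, -0.2706, 0.1018]
tool_rot: [1.851, 2.538, 0.001]
ft_force: [-0.3, 0.8, -2.5]
grip_width: 0.298
```

Request:
{"name": "move_arm", "arguments": {"dp": [[0, 0, -1], [0, 0, -2.2], [0, 0.8, -2.5], [0, 1.8, -2.5], [0, 2.8, -2.5]], "turn": [0, 0, 0, 0, 0], "jaw": [-1, -1, -1, -1, -1]}}

```text
time: 11.0
position: [0.5486, -0.2442, 0.1775]
tool_rot: [1.849, 2.538, 0.002]
ft_force: [0.1, -0.8, -3.3]
grip_width: 0.295
```

```bash
python3 go.py .5545 .1976 .17 14.3; python3 - <<'E'
from h import *
b=save("scene","scene7.png")[:,:,::-1]
cv2.imwrite("pics/c7.png",cv2.resize(b[230:420,180:420],None,fx=3,fy=3))
E
```

```text
t 11.0 p [ 0.5486 -0.2442  0.1775] head 17.83 dp [13.96  4.7   0.25] turn 0.7068325671085006 F [ 0.1 -0.8 -3.3] w 0.0257 tilt [0.002 0.   ] q [-0.17  0.27  0.65  1.66 -0.17  1.26  0.83]
```

View pics/c7.png

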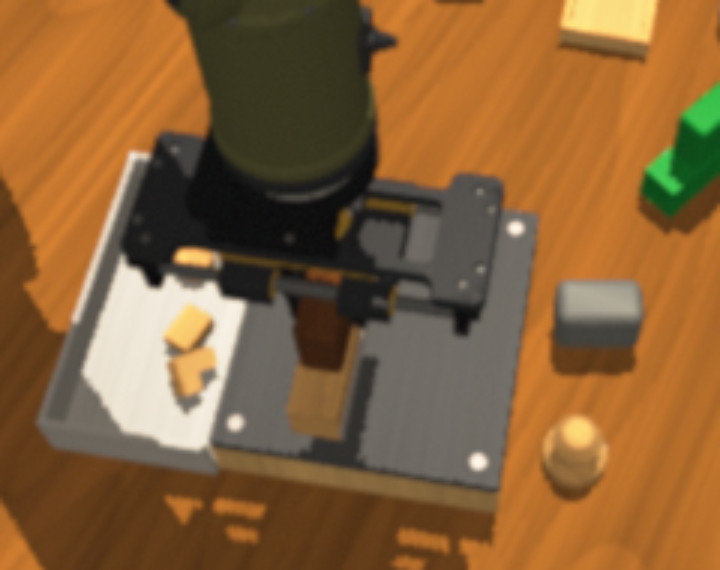

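Request:
{"name": "move_arm", "arguments": {"dp": [[1.5, 0.5, 0], [3, 1, 0], [4.5, 1.5, 0], [6, 2, 0], [7.5, 2.5, 0]], "turn": [0, 0, 0, 0, 0], "jaw": [-1, -1, -1, -1, -1]}}

```text
time: 11.55
position: [0.5493, -0.0054, 0.1767]
tool_rot: [1.85, 2.539, 0.001]
ft_force: [1.3, -0.7, -3.1]
grip_width: 0.298
```

Request:
{"name": "move_arm", "arguments": {"dp": [[1.5, 0.5, 0], [3, 1, 0], [4.5, 1.5, 0], [6, 2, 0.1], [6.5, 2.2, 0.2]], "turn": [0.1, 0.3, 0.5, 0.7, 0.7], "jaw": [-1, -1, -1, -1, -1]}}

```text
time: 12.05
position: [0.551, 0.2063, 0.1702]
tool_rot: [-1.915, -2.487, -0.004]
ft_force: [0.3, 0.9, -2.8]
grip_width: 0.296
```

Request:
{"name": "move_arm", "arguments": {"dp": [[0, 0, 0], [0, 0, 0]], "turn": [0, 0], "jaw": [-1, -1]}}

```text
time: 12.25
position: [0.5525, 0.1973, 0.1702]
tool_rot: [1.927, 2.48, -0.002]
ft_force: [0.3, -1.4, -2.5]
grip_width: 0.297
```

```bash
python3 go.py .555 .199 .0615 14.3
```

```text
t 12.25 p [0.5525 0.1973 0.1702] head 14.31 dp [0.04 0.1  3.62] turn 0.002745579480929905 F [ 0.3 -1.4 -2.5] w 0.0259 tilt [-0.    -0.002] q [-0.71  0.22  0.37  1.7  -0.08  1.24 -0.07]
```

Request:
{"name": "move_arm", "arguments": {"dp": [[0.04, 0.08, 1], [0.04, 0.08, 2], [0.04, 0.08, 2.8], [0.04, 0.08, 3.2], [0.04, 0.08, 3.45]], "turn": [0, 0, 0, 0, 0], "jaw": [-1, -1, -1, -1, -1]}}

```text
time: 12.75
position: [0.5547, 0.1978, 0.0665]
tool_rot: [1.931, 2.478, -0.002]
ft_force: [0.1, 1.4, -2.1]
grip_width: 0.294
```

Request:
{"name": "move_arm", "arguments": {"dp": [[0, 0, 0.1], [0, 0, 0.2], [0, 0, 0.2], [0, 0, 0.2], [0, 0, 0.2]], "turn": [0, 0, 0, 0, 0], "jaw": [-1, -1, -1, -1, -1]}}

```text
time: 13.25
position: [0.5549, 0.1999, 0.0619]
tool_rot: [1.928, 2.48, 0.002]
ft_force: [-1.0, 1.0, -2.2]
grip_width: 0.3
```

```bash
python3 go.py .555 .199 .059 14.3;python3 - <<'E'
from h import *
b=save("scene","scene8.png")[:,:,::-1];
cv2.imwrite("pics/c8.png",cv2.resize(b[130:270,320:480],None,fx=4,fy=4))
E
```

```text
t 13.25 p [0.5549 0.1999 0.0619] head 14.29 dp [-0.03 -0.01  0.09] turn -0.00197229488653079 F [-1.   1.  -2.2] w 0.0261 tilt [0.001 0.001] q [-0.69  0.33  0.36  1.8  -0.13  1.03 -0.04]
```

View pics/c8.png

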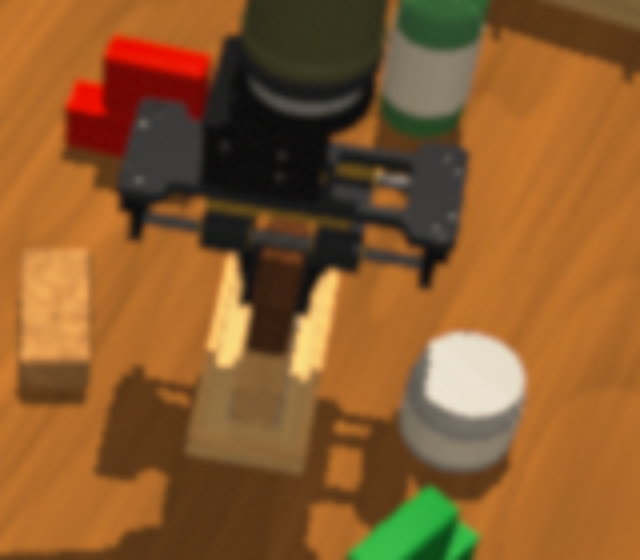

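Request:
{"name": "move_arm", "arguments": {"dp": [[0, 0, 0.05], [0, 0, 0.1], [0, 0, 0.1], [0, 0, 0.1]], "turn": [0, 0, 0, 0], "jaw": [-1, -1, -1, -1]}}

```text
time: 13.7
position: [0.5547, 0.1999, 0.0588]
tool_rot: [-1.928, -2.48, -0.001]
ft_force: [-2.5, 0.1, 4.1]
grip_width: 0.297
```

Request:
{"name": "move_arm", "arguments": {"dp": [[0, 0, 0], [0, 0, 0], [0, 0, 0], [0, 0, 0], [0, 0, 0]], "turn": [0, 0, 0, 0, 0], "jaw": [-0.3, 0, 0.3, 0.6, 0.8]}}

```text
time: 14.2
position: [0.5545, 0.1997, 0.058]
tool_rot: [-1.928, -2.48, 0.0]
ft_force: [0.6, -0.2, -0.2]
grip_width: 0.625
```

Request:
{"name": "move_arm", "arguments": {"dp": [[0, 0, 0], [0, 0, 0], [0, 0, 0], [0, 0, -0.5], [0, 0, -1]], "turn": [0, 0, 0, 0, 0], "jaw": [1, 1, 1, 1, 1]}}

```text
time: 14.7
position: [0.5544, 0.1996, 0.0892]
tool_rot: [-1.928, -2.48, 0.001]
ft_force: [-0.4, 0.1, 0.7]
grip_width: 0.982
```

Request:
{"name": "move_arm", "arguments": {"dp": [[0, 0, -1], [0, 0, -2.2], [0, 0, -3.5], [0, 0, -4.8], [0, 0, -5.5]], "turn": [0, 0, 0, 0, 0], "jaw": [1, 1, 1, 1, 1]}}

```text
time: 15.2
position: [0.5561, 0.1999, 0.2592]
tool_rot: [1.927, 2.477, 0.011]
ft_force: [0.7, 0.8, 0.6]
grip_width: 0.999
```

Request:
{"name": "move_arm", "arguments": {"dp": [[1.3, 0, 0], [2.6, 0, 0], [3.9, 0, 0], [5, 0, 0], [5, 0, 0]], "turn": [0, 0, 0, 0, 0], "jaw": [1, 1, 1, 1, 1]}}

```text
time: 15.7
position: [0.5143, 0.3519, 0.2545]
tool_rot: [-1.915, -2.487, -0.005]
ft_force: [-0.8, 0.3, 0.1]
grip_width: 1.005
```

```bash
python3 go.py .555 .199 .3 14.3;python3 - <<'E'
from hand import *
b=save("scene","scene9.png")[:,:,::-1];save("top","top9.png")
cv2.imwrite("pics/c9.png",cv2.resize(b[130:420,180:480],None,fx=2,fy=2))
handle("9",.01,dict(scene=(375,410,180,225)),(.5545,.199))
E
```

```text
t 15.7 p [0.5143 0.3519 0.2545] head 14.81 dp [-5.27  0.01 -1.54] turn 0.10261090655306475 F [-0.8  0.3  0.1] w 0.0874 tilt [-0.     0.004] q [-0.87  0.25  0.29  1.49 -0.07  1.41 -0.33]
scene [381 185  16  36 414]
('scene',) [0.5553 0.1978 0.2713] 15.5 36.3
('scene',) [0.5553 0.1978 0.2713] 15.5 36.3
```

View pics/c9.png

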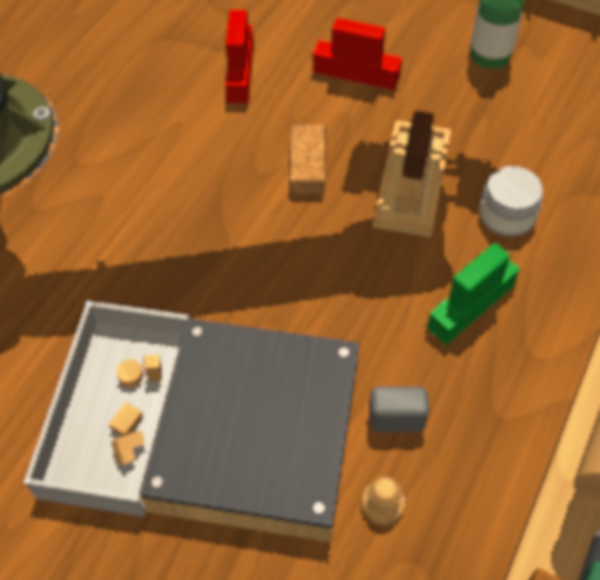

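```bash
python3 -c "
from bench import ctrl
print(ctrl.close_job())"
```

```text
the job is handed in; nothing more can be done
None
```

I gripped the scraper by its handle and wiped the four chips into the trough in two strokes, two chips per stroke. Then I set the scraper back on its rest and handed the job in at about 16 s of the 59 s allowed.

**Chips:** The last scene picture shows all four in the trough and the plate clear. Two of them, the slat and the L piece, may be tilted rather than flat. I did not measure their heights.

**Scraper:** A fit to the last scene picture puts the handle at (0.555, 0.198). That is about 1 mm from the rest centre I measured at the start. The fitted angle is 15.5°, against 14.3° for the rest, and the scraper stands upright inside the rim. This check used only the scene camera. I saved a top picture but did not fit it. At the start the two cameras disagreed on the handle's angle (13° and 18°), which the grip tolerates.

**Robot and bystanders:** The gripper is open and well clear, with the measured force near zero. The sanding block, tin, tape measure, foot and the look-alikes look unmoved. The glue shows only partly in that last crop, and the mallet and mug not at all, but the arm never worked near those two. The hand-in reported no verdict.

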